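Wind the proofing press bed to the disc marker

TASK

Turn the handwheel of the proofing press, taking fresh grips as needed, until the bed's brass pointer lines up with the middle of the round disc marker (not the bar-shaped one), to within 5 mm, then let go of the wheel. Move the bed only by the handwheel, never by pushing the bed itself, and leave the tin, jar, hammer, level, tape roll and scraper where they are.

Things in the scene. Friction and masses are not known exactly. Their poses are not given: they have to be found in the camera images.
- press: Grey bench-top proofing press, fixed; base 370 x 500 mm, its top 70 mm above the table. Origin on the table, 170 mm behind the base's near edge; x away from the robot, y along the bed's travel (left seen from the robot), z up. Handwheel centre at (-130, 0, 170) mm. Roller with cheeks: y -30 to 30, x 11 to 164, up to z 207 mm. A 12 mm rod along y at x 0, y 40 to 240, z 92 mm carries the markers.
- light_bar (a point): Middle of the underside of the aluminium LED light bar over the handwheel, 383 mm above the table, at x -112 mm in the press frame. Bar 20 mm wide (x), 510 mm long (y), about 21 mm high, on two posts 16 mm thick at y -240 and +240 mm.
- wheel (a joint): Handwheel angle (rad), -4.6 to 4.6; grows counter-clockwise as seen facing the wheel from the robot (right-handed about its outward axis). Geared to the bed: 1 rad moves the bed 19.1 mm, counter-clockwise to +y of the press (left), clockwise to -y (right). Friction about 0.3 N m; it stays where it is left.
- wheel_center (a point): Handwheel centre in its rim's plane; turns with it. z: outward axis, leaning 0.55 rad (32 deg) from vertical towards the robot; x: along one of three spokes (120 deg apart, 12 mm thick, open gaps between). Rim: radius 70 mm to the middle of its 16 mm round section. Hub 36 mm across, up to 12 mm in front of the rim plane. Sloping housing face 62 mm behind the rim plane, shaft flange (44 mm across) 52 mm.
- bed: Sliding steel bed, 105 x 340 mm, 18 mm thick, passing under the roller. Origin under the middle of its long near edge, axes as the press; at x 35, z 77 mm in the press frame, y = 19.1 mm x wheel angle. Only the wheel is to move it.
- bed_pointer (a point): Tip of the brass pointer (bar 10 mm wide narrowing to 5 mm) that lies on the bed, left of the roller, and points towards the robot and the marker rod; it travels with the bed, 101 mm above the table.
- disc_marker_top (a point): Top centre of the marker with the flat round brass disc (50 mm across, 8 mm thick), clamped on the rod beside the bed, left of the wheel, 113 mm above the table; axes parallel to the press's. The marker to be matched.
- bar_marker_top (a point): Top centre of the other marker, with a narrow bar-shaped brass head (80 x 14 mm, lying across the rod), on the same rod. The two stand on either side of the pointer; which is on which side varies. Not to be matched.
- ink_tin: low round tin of ink, 54 mm across, 50 mm high, on the press's base to the left of the wheel; a bystander
- varnish_jar: low jar with black lid, 48 mm across, 55 mm high, on the press's base to the right of the wheel; a bystander
- hammer: hammer lying on the table left of the press; origin under its middle; a bystander
- level: red spirit level, 200 x 22 x 45 mm, standing on edge on the table right of the press; a bystander
- tape_roll: roll of paper tape, 100 mm across, 25 mm high, lying on the cutting mat between robot and press; a bystander
- scraper: scraper lying on the cutting mat between robot and press; a bystander

How it is judged (in metres and radians):
At the end, for the whole second after the job is handed in: The pointer's tip is within 5 mm of the disc marker's middle along the bed's travel, and the wheel is released and still (y of bed_pointer in the frame of disc_marker_top between -0.005 and 0.005 m and velocity of joint wheel between -0.05 and 0.05 rad/s); the robot touches nothing.
It fails at once if the robot pushes the bed itself (more than 2 N) (contact force between any of the fingers, the arm and bed above 2 N).
It fails at once if a bystander is moved more than 30 mm (distance of any of ink_tin, varnish_jar, hammer, level, tape_roll, scraper from where it was at the start of the episode above 0.03 m).
It also fails if it takes over 58 s, if anything falls off the work surface, if the arm or the gripper's body presses on something with over 40 N, if the wrist force passes 120 N, or if a joint passes its speed limit or range.

ROBOT

A 6-joint arm with a two-finger parallel gripper is mounted at the origin on the work surface. World frame = base frame: x ahead of the robot, y to its left, z up, the work surface at z = 0. Lengths are in mm, angles in rad, forces in N, time in s.
With the tool pointing down it reaches from about 275 to 750 mm from the base axis. Payload 10.2 kg.
Tool frame: the origin (TCP) lies between the finger pads; the fingertips stand 8 mm ahead of it and the grasp point (between the pads) lies 11 mm behind it; z points along the fingers, y is the line along which they close (so a half turn about z gives the same grasp; the last joint's range is limited). The gripper opens to 88 mm and grips with 3 to 60 N. Pads are 18 mm wide; open, the fingers measure 123 mm over their backs; the gripper's body (75 mm by 187 mm) begins 45 mm behind the grasp point.
Start: joints at [1.01, 0.313, 1.498, -0, 1.331, -0.223], TCP at [174.004, 495.332, 246.72] pointing down, gripper open.
Joint ranges: [-2.94, 2.94], [-0.97, 2.17], [0.19, 2.56], [-1.23, 4.37], [0.02, 3.11], [-2.88, 2.88]. Speed limits (rad/s): [2.39, 2.39, 3.01, 3.14, 3.14, 3.14].

INTERFACE

Orientations are given as [roll, pitch, yaw] about the fixed x, y, z axes, in that order (R = Rz(yaw) Ry(pitch) Rx(roll)).
In Python, from cell import arm, set_gripper, eyes gives the robot as it stands. The module is installed in compiled form; this text tells all that it offers. Calls block until the motion is done:
- arm.reach(position, orientation): joint-space move of the TCP to a pose.
- arm.servo_line(position, rot=None, feed=150): straight line of the TCP; rot=None keeps the orientation; feed is the mean speed in mm/s.
- arm.set_joints(angles): joint-space move.
- set_gripper(opening, f_grip=None): finger opening in mm; f_grip is the grip in N (None keeps the last); returns when the fingers have stopped.
- arm.wait(seconds).
- arm.ik(position, orientation): joint angles nearest the present ones, or None.
- arm.read_state(): the state.
- eyes.grab_frame(name): name is "scene" or "top"; returns the picture (420x560x3 uint8, red, green, blue); there is no depth.
- eyes.get_calibration(name): a dict with "vertical_fov" (degrees; the focal length in pixels is half the picture's height over the tangent of half this angle, whatever the lens; pixels are square), "cx", "cy" (the principal point, pixels), "world_from_camera" (4x4, takes a point from camera to world coordinates). Camera axes: x right, y up, looking along -z (the intrinsics and any distortion apply to the point x, -y, -z); pixel columns grow to the right and rows downward; lengths in mm; the calibration is good to about 2 mm. A picture is of the moment at which its call begins. get_calibration takes no time and is no camera call.
A pose or a line that the arm cannot do raises arm.IKError and nothing moves.
- arm.job_done(): hands the job in; it is judged then, once.
The state is a dict: "time": time; "joint_positions": joint angles; "dq": joint speeds; "effort": joint torques, N m; "tool_pos": TCP position; "tool_rot": TCP orientation; "contact_force": force on the tool from outside, world axes, zero at the start; "torque": the same for the moment, N m; "grip_width": finger opening in mm; "finger_force": force on a finger pad.
Only numpy, scipy, OpenCV 4.12 (cv2) and the standard library are available. Lean on these libraries where they do the work, as an engineer would, in place of code of your own. Each camera call takes 0.05 s, during which the arm holds its last target. There are 200 camera calls.

## Working session

There is one attempt and no reset: what is moved stays moved. The work goes in short steps, each a Python script; the robot and the scene stay as the last script left them, time stands still between calls to the robot, and variables do not carry over. Pictures are saved under pics/ and viewed, at most 10 in all, crops included, and the job is handed in when it is done.

```bash
mkdir -p pics
python3 - <<'E'
from cell import arm,set_gripper,eyes
import cv2
for n in("scene","top"):
    c=eyes.get_calibration(n);print(n,{k:(v.tolist() if hasattr(v,'tolist') else v) for k,v in c.items()})
    cv2.imwrite(f"pics/{n}0.png",eyes.grab_frame(n)[:,:,::-1])
print(arm.read_state()["time"])
E
```

```text
scene {'vertical_fov': 51.84018178231833, 'cx': 285.9965188610111, 'cy': 206.6548809821124, 'world_from_camera': [[-0.6848271337525145, -0.43395241805097806, 0.5854033615756105, 1291.9447954927755], [0.7286814751700625, -0.41434064060923803, 0.5452936285007445, 692.3162088873543], [0.005924915214350062, 0.8000044577421025, 0.5999648014446075, 967.375044584102], [0.0, 0.0, 0.0, 1.0]]}
top {'vertical_fov': 56.82394878212997, 'cx': 279.405880069117, 'cy': 204.19150776377217, 'world_from_camera': [[-0.017018083941007706, 0.9855617114071097, -0.16845918742314478, 396.4166400200278], [-0.9997289165468194, -0.019450201308228728, -0.012797776728490015, -20.45394423763274], [-0.015889563842337473, 0.16819572728627447, 0.9856255470935915, 1227.5202566984203], [0.0, 0.0, 0.0, 1.0]]}
0.1
```

View pics/scene0.png

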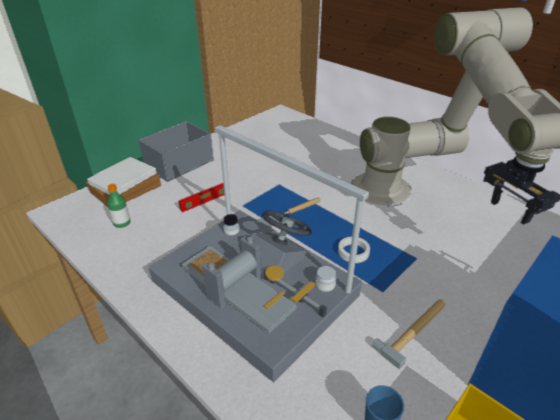

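View pics/top0.png

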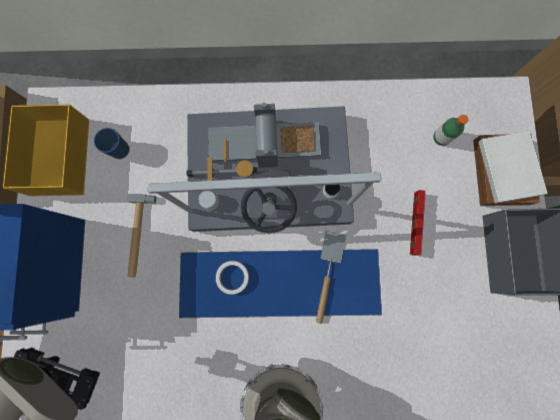

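The top view shows the press base at cols 187-352 and rows 107-230. The pointer is at about (225,150), the disc at (245,169), the bar marker at (209,168) and the wheel hub at about (268,208). The disc is to the right of the pointer, so the wheel must turn clockwise. I'll take enlarged crops for detail.

Run:
```python
import cv2
a=cv2.imread("pics/top0.png")[95:240,170:370];cv2.imwrite("pics/top0c.png",cv2.resize(a,None,fx=4,fy=4,interpolation=cv2.INTER_CUBIC))
a=cv2.imread("pics/scene0.png")[190:340,180:370];cv2.imwrite("pics/scene0c.png",cv2.resize(a,None,fx=4,fy=4,interpolation=cv2.INTER_CUBIC))
```

```text
(no output)
```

View pics/top0c.png

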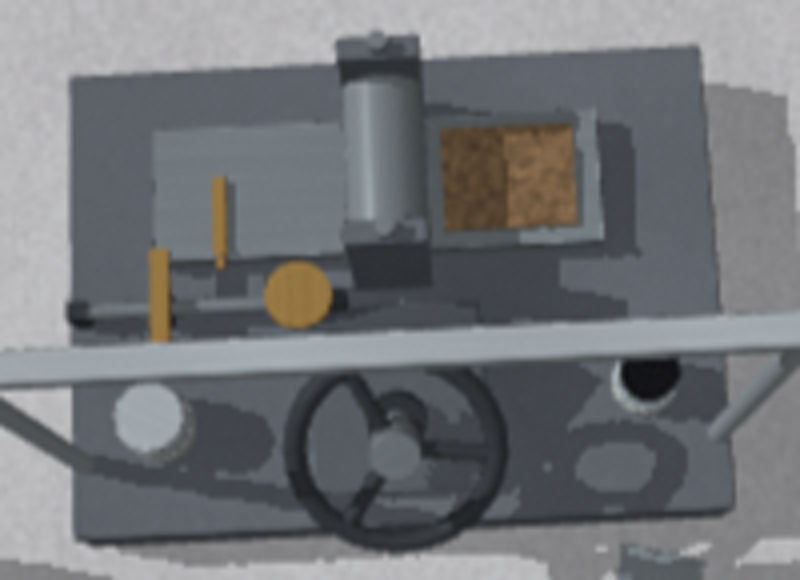

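View pics/scene0c.png

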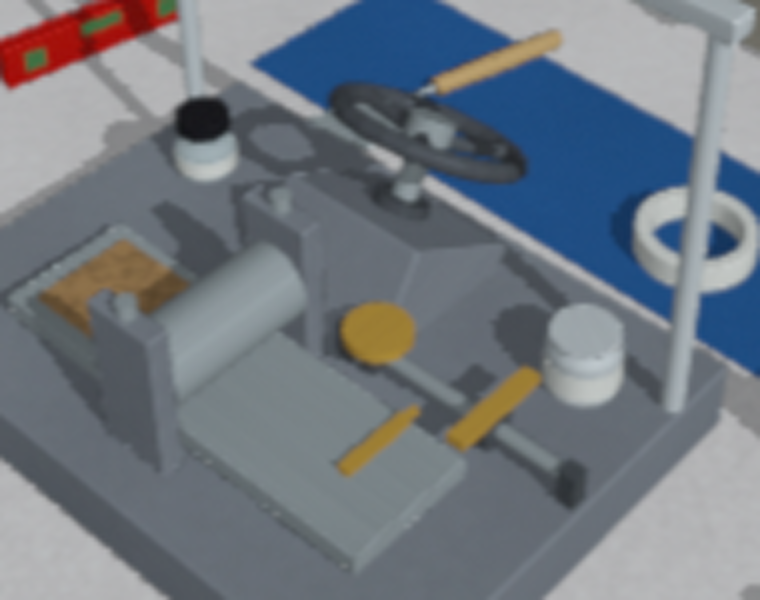

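The crops show the disc centre at about (244.5,168.8) in the top view and the pointer tip at (225.3,162). The hub is at (268.8,208) in top and (288.3,222.5) in scene. The three spokes point up-left, right and down-left. Next I'll compute the press pose and the offset.

```bash
cat > h.py <<'E'
import numpy as np,cv2
from cell import arm,set_gripper,eyes
def ray(n,p):
    c=eyes.get_calibration(n);M=np.array(c["world_from_camera"]);f=210/np.tan(np.radians(c["vertical_fov"]/2))
    d=M[:3,:3]@np.array([(p[0]-c["cx"])/f,-(p[1]-c["cy"])/f,-1]);return M[:3,3],d
def onz(n,p,z):
    o,d=ray(n,p);return o+d*(z-o[2])/d[2]
def tri(p1,p2):
    (o1,d1),(o2,d2)=ray("top",p1),ray("scene",p2)
    s=np.linalg.lstsq(np.c_[d1,-d2],o2-o1,rcond=None)[0];a,b=o1+s[0]*d1,o2+s[1]*d2
    return (a+b)/2,np.linalg.norm(a-b)
def brass(n,img,box):  # centroid, area, minAreaRect of brass blobs in a box
    x0,y0,x1,y1=box;hsv=cv2.cvtColor(img,cv2.COLOR_RGB2HSV)
    m=cv2.inRange(hsv,(12,130,90),(28,255,255));k=np.zeros_like(m);k[y0:y1,x0:x1]=m[y0:y1,x0:x1]
    N,L,S,C=cv2.connectedComponentsWithStats(k)
    return [(C[i],S[i,4],S[i,:4],cv2.minAreaRect(cv2.findNonZero((L==i).astype(np.uint8)))) for i in range(1,N) if S[i,4]>15]
E
python3 - <<'E'
from h import *
np.set_printoptions(precision=2,suppress=True)
q=lambda u,v:(170+(u-1.5)/4,95+(v-1.5)/4)
P=[onz("top",q(*c),70) for c in [(72,78),(698,46),(733,515),(78,536)]]
for p in P: print("corner",p)
for i in range(4): e=P[(i+1)%4]-P[i];print("side",np.linalg.norm(e),np.arctan2(e[1],e[0]))
print("centre",np.mean(P,0))
print("hub",tri((268.6,207.7),(288,222.2)))
for n,box in (("top",(170,130,258,185)),("scene",(255,255,330,305))):
    im=cv2.imread(f"pics/{n}0.png")[:,:,::-1].copy()
    for b in brass(n,im,box): print(n,*b, [onz(n,b[0],z) for z in (101,113)])
E
```

```text
corner [888.9 279.9  70. ]
corner [ 903.83 -214.79   70.  ]
corner [ 531.72 -224.16   70.  ]
corner [525.15 267.06  70.  ]
side 494.92013214868103 -1.5406247125829273
side 372.22844576829766 -3.116417412103841
side 491.26250128215156 1.584168583407614
side 363.976082652653 0.03530155230606164
centre [712.4  27.   70. ]
hub (array([567.02,  24.06, 171.24]), np.float64(2.183383571247524))
top [224.29 148.78] 49 [223 140   3  22] ((224.0, 150.5), (21.0, 2.0), 90.0) [array([762.27, 158.  , 101.  ]), array([758.38, 156.1 , 113.  ])]
top [209.5 168.5] 88 [208 158   4  22] ((209.5, 168.5), (21.0, 3.0), 90.0) [array([701.7 , 202.03, 101.  ]), array([698.45, 199.66, 113.  ])]
top [244.16 168.38] 195 [237 161  16  16] ((244.00003051757812, 168.50001525878906), (14.849241256713867, 14.849241256713867), 45.0) [array([699.85,  97.91, 101.  ]), array([696.61,  96.65, 113.  ])]
scene [273.83 272.8 ] 208 [265 266  18  15] ((273.5, 273.0), (14.0, 17.0), 90.0) [array([692.83,  89.98, 101.  ]), array([701.13,  98.33, 113.  ])]
scene [302.66 291.93] 143 [292 282  23  20] ((302.9532165527344, 291.4501037597656), (5.699509620666504, 26.308935165405273), 46.84761428833008) [array([690.24, 194.4 , 101.  ]), array([698.57, 201.3 , 113.  ])]
scene [275.33 298.57] 60 [267 292  17  13] ((275.494140625, 298.57647705078125), (3.2539570331573486, 19.957603454589844), 49.398704528808594) [array([756.34, 157.9 , 101.  ]), array([763.76, 165.3 , 113.  ])]
```

```bash
cat >> h.py <<'E'
from scipy.spatial.transform import Rotation as R
YAW=0.024;Rp=R.from_euler("z",YAW).as_matrix();C=np.array([567.2,23.8,170.])
nrm=Rp@[-np.sin(.55),0,np.cos(.55)];A=Rp@[0,-1,0];U=Rp@[np.cos(.55),0,np.sin(.55)]
def pose(phi,off=0,sgn=1):   # grasp point on the rim at angle phi (deg, ccw from right), off mm above the rim plane
    t=np.radians(phi);r=np.cos(t)*A+np.sin(t)*U;z=-nrm;y=sgn*r
    return list(C+70*r+(off-11)*nrm),list(R.from_matrix(np.c_[np.cross(y,z),y,z]).as_euler("xyz"))
def offset(n,img,box):       # pointer minus disc along the bed, mm
    b=brass(n,img,box);d=max(b,key=lambda k:k[1]);D=onz(n,d[0],113)
    return [(round(float((Rp.T@(onz(n,k[0],101)-D))[1]),1),round(float((Rp.T@(onz(n,k[0],101)-D))[0]),1),int(k[1])) for k in b if k is not d]
E
python3 - <<'E'
from h import *
q=lambda u,v:(170+(u-1.5)/4,95+(v-1.5)/4)
for c in [(350,385),(480,454),(355,525),(395,452),(290,450),(505,450),(395,548)]:
    o,d=ray("top",q(*c));p=o+d*((C-o)@nrm)/(d@nrm)-C
    print(c,"r",round(np.linalg.norm(p)),"phi",round(np.degrees(np.arctan2(p@U,p@A))))
for s in(1,-1):
    for ph in(-20,-60,-100,-140,-180):
        for off in(0,110):
            j=arm.ik(*pose(ph,off,s));print(s,ph,off,None if j is None else np.round(j,2))
E
```

```text
(350, 385) r 59 phi 118
(480, 454) r 59 phi -3
(355, 525) r 62 phi -120
(395, 452) r 1 phi 93
(290, 450) r 72 phi 175
(505, 450) r 76 phi -1
(395, 548) r 72 phi -93
1 -20 0 [-0.38  0.28  1.94  0.48  0.46  1.13]
1 -20 110 [-0.44  0.01  1.96  0.37  0.7   1.22]
1 -60 0 [-0.34  0.25  2.05  0.53  0.37  1.81]
1 -60 110 [-0.4  -0.04  2.08  0.37  0.63  1.95]
1 -100 0 [-0.22  0.24  2.07  0.42  0.32  2.7 ]
1 -100 110 [-0.27 -0.05  2.1   0.28  0.58  2.83]
1 -140 0 [-0.11  0.27  1.99  0.2   0.34 -2.57]
1 -140 110 [-0.13 -0.01  2.02  0.14  0.59 -2.52]
1 -180 0 [-0.06  0.31  1.86  0.1   0.43 -1.73]
1 -180 110 [-0.07  0.06  1.89  0.08  0.65 -1.71]
-1 -20 0 [-0.38  0.28  1.94  0.48  0.46 -2.01]
-1 -20 110 [-0.44  0.01  1.96  0.37  0.7  -1.92]
-1 -60 0 [-0.34  0.25  2.05  0.53  0.37 -1.34]
-1 -60 110 [-0.4  -0.04  2.08  0.37  0.63 -1.19]
-1 -100 0 [-0.22  0.24  2.07  0.42  0.32 -0.44]
-1 -100 110 [-0.27 -0.05  2.1   0.28  0.58 -0.31]
-1 -140 0 [-0.11  0.27  1.99  0.2   0.34  0.57]
-1 -140 110 [-0.13 -0.01  2.02  0.14  0.59  0.62]
-1 -180 0 [-0.06  0.31  1.86  0.1   0.43  1.41]
-1 -180 110 [-0.07  0.06  1.89  0.08  0.65  1.43]
```

Run:
```python
from h import *
def st(m):
    s=arm.read_state();print(m,round(s["time"],2),np.round(s["tool_pos"],1),"F",np.round(s["contact_force"],1),"w",round(s["grip_width"],1),"ff",np.round(s["finger_force"],1),flush=True)
arm.reach(*pose(-60,110,-1));set_gripper(46,25);st("standoff")
p,o=pose(-60,0,-1);arm.servo_line(p,feed=120);st("down")
cv2.imwrite("pics/scene1.png",eyes.grab_frame("scene")[:,:,::-1]);a=eyes.grab_frame("top")[95:240,170:370,::-1]
b=cv2.imread("pics/scene1.png")[150:300,180:380];cv2.imwrite("pics/grip1.png",np.vstack([cv2.resize(x,(400,290),interpolation=cv2.INTER_CUBIC) for x in(a,b)]))
```

```text
standoff 2.96 [464.7 -13.7 222.7] F [ 0.  -0.9  0.6] w 46.0 ff 0.0
down 4.03 [522.1 -12.3 129.4] F [0.2 0.6 1.1] w 46.2 ff 0.0
```

View pics/grip1.png

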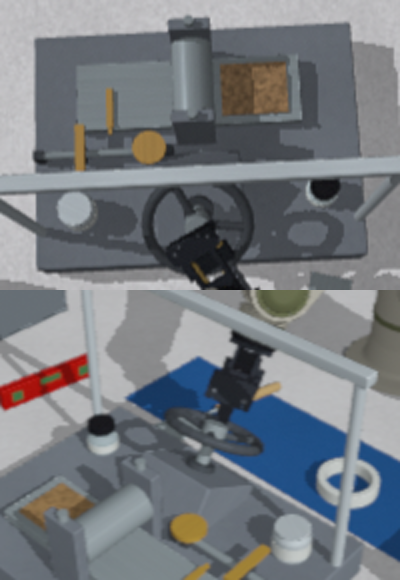

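The gripper straddles the rim at the lower right in both views, with no contact and the light bar clear. I'll close it and turn clockwise.

```bash
cat >> h.py <<'E'
def st(m):
    s=arm.read_state();F=np.linalg.norm(s["contact_force"]);print(m,round(s["time"],2),np.round(s["tool_pos"],1),"F",np.round(s["contact_force"],1),"w",round(s["grip_width"],1),"ff",np.round(s["finger_force"],1),flush=True);return F
def turn(a,b,feed=60):
    set_gripper(5,30);st("closed")
    for ph in np.linspace(a,b,int(np.ceil(abs(b-a)/12.5))+1)[1:]:
        p,o=pose(ph,0,-1);arm.servo_line(p,o,feed)
        if st(f"{ph:.0f}")>70: print("STOP force");break
    return ph
def measure():
    for n,box in (("top",(170,130,262,185)),("scene",(255,255,330,310))): print(n,offset(n,eyes.grab_frame(n),box))
def release(ph):
    set_gripper(46);p,o=pose(ph,60,-1);arm.servo_line(p,feed=120);st("off")
E
python3 - <<'E'
from h import *
turn(-60,-160);measure()
E
```

```text
closed 4.7 [524.  -11.9 130.4] F [16.9 10.5 -2.1] w 14.9 ff 29.5
-72 5.1 [518.6   1.9 127.4] F [17.3 10.  -1.8] w 15.0 ff 29.5
-85 5.5 [515.9  16.4 126. ] F [16.6  8.  -1.5] w 15.4 ff 29.5
-98 5.9 [515.9  31.4 126.2] F [14.   4.2 -1.4] w 14.9 ff 29.6
-110 6.3 [518.7  46.2 128.2] F [13.5  2.7  0.4] w 15.1 ff 29.6
-122 6.71 [524.2  59.9 131.8] F [11.7  1.2  0.2] w 15.2 ff 29.6
-135 7.11 [532.1  71.9 136.9] F [10.4 -0.2  2.2] w 15.4 ff 29.6
-148 7.51 [542.   81.5 143.1] F [10.9 -2.5  1.7] w 14.8 ff 29.6
-160 7.91 [553.3  88.4 150.2] F [ 8.6 -4.4  2.3] w 15.1 ff 29.6
top [(26.9, 67.4, 53), (105.3, 7.6, 88)]
scene [(96.0, -8.8, 144), (25.4, 63.5, 71)]
```

Run:
```python
from h import *
release(-160);measure()
arm.reach(*pose(-42,60,-1))
arm.servo_line(pose(-42,0,-1)[0],feed=120);st("down")
turn(-42,-120);measure()
```

```text
off 9.28 [519.6  88.4 198.9] F [ 0.3 -0.1 -0.1] w 45.6 ff 0.0
top [(26.9, 67.4, 53), (105.3, 7.6, 88)]
scene [(96.2, -8.5, 143), (25.5, 63.9, 71)]
down 12.26 [534.3 -29.  136.5] F [-1.3  0.8  0.6] w 45.9 ff 0.0
closed 12.83 [535.2 -28.  137.1] F [ 9.5 11.1  0.8] w 14.9 ff 29.5
-53 13.21 [527.6 -18.3 132.6] F [13.  11.6 -0.6] w 15.2 ff 29.5
-64 13.58 [521.7  -7.2 129.3] F [15.2 10.8 -0.1] w 15.3 ff 29.5
-75 13.96 [517.7   5.1 127.1] F [15.2  8.4 -0.8] w 15.4 ff 29.5
-87 14.33 [515.7  18.2 126.1] F [14.3  7.   0.1] w 14.8 ff 29.5
-98 14.71 [515.9  31.6 126.4] F [11.6  4.7  0.6] w 15.0 ff 29.6
-109 15.08 [518.2  44.8 128.1] F [11.7  2.2  1.6] w 15.3 ff 29.6
-120 15.46 [522.8  57.3 131.1] F [9.4 1.5 2.1] w 15.0 ff 29.6
top [(105.4, -3.4, 88)]
scene [(0.2, 53.3, 46), (96.1, -8.8, 144)]
```

Run:
```python
from h import *
release(-120)
a=eyes.grab_frame("top");b=eyes.grab_frame("scene")
cv2.imwrite("pics/t2.png",a[:,:,::-1]);cv2.imwrite("pics/s2.png",b[:,:,::-1])
cv2.imwrite("pics/v2.png",np.hstack([cv2.resize(np.ascontiguousarray(x[:,:,::-1]),(400,400),interpolation=cv2.INTER_CUBIC) for x in(a[130:190,200:260],b[250:310,250:310])]))
```

```text
off 16.82 [489.1  56.9 179.8] F [-0.2  0.  -0. ] w 45.9 ff 0.0
```

View pics/v2.png

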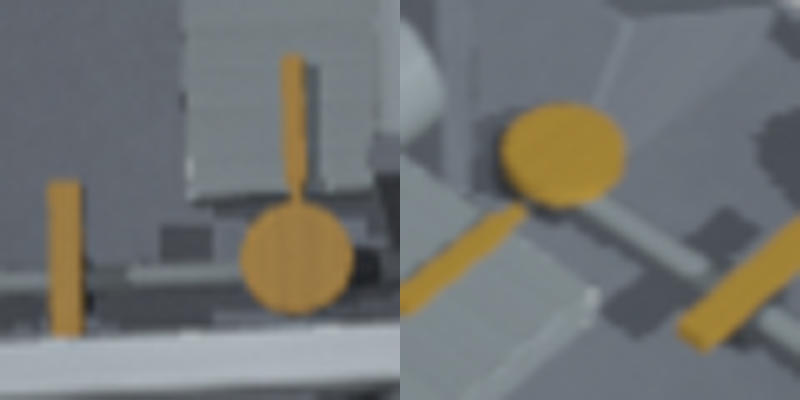

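The pointer now meets the disc close to its middle in both views: top tip at about (244.4,159), disc (244.4,168.5). I'll make one careful check with the boxes separated.

Run:
```python
from h import *
for n,f,box,disc in (("top","t2",(236,130,255,158),(244.16,168.38)),("scene","s2",(235,275,272,310),(273.83,272.8))):
    im=cv2.cvtColor(cv2.imread(f"pics/{f}.png"),cv2.COLOR_BGR2RGB)
    for b in brass(n,im,box):
        print(n,b[0],b[1],[np.round(Rp.T@(onz(n,b[0],101)-onz(n,disc,z)),1)[:2] for z in(113,109)])
```

```text
top [243.72093023 148.55813953] 43 [array([65.1,  0.9]), array([64. ,  0.5])]
scene [268.95652174 276.56521739] 23 [array([10.9, -8.3]), array([13.8, -5.6])]
scene [257.47826087 288.89855072] 69 [array([64.1,  0.2]), array([66.9,  2.9])]
```

Both views put the pointer within about 1 mm of the disc's middle. The wheel is released and the gripper is clear.

Run:
```python
from h import *
arm.servo_line(pose(-120,100,-1)[0],feed=120);st("end");print(arm.job_done())
```

```text
end 17.41 [468.3  56.4 213.8] F [ 0.5 -0.3  0.1] w 45.9 ff 0.0
the job is handed in; nothing more can be done
None
```

I turned the handwheel about 178° clockwise in two grips, and both cameras put the pointer within about 1 mm of the disc marker's middle; I then released the wheel, backed the gripper clear and handed the job in at 17.4 s (no verdict was returned).

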